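# Blow the fume extractor's filter clean

### The arm

A 7-joint arm with a two-finger parallel gripper is mounted at the origin on the work surface. World frame = base frame: x ahead of the robot, y to its left, z up, the work surface at z = 0. Lengths are in mm, angles in rad, forces in N, time in s.
With the tool pointing down it reaches from about 350 to 900 mm from the base axis. Payload 7.2 kg.
Tool frame: the origin (TCP) lies on the centre line of the jaws, within the pads' length; the fingertips stand 17 mm ahead of it and the grasp point (between the pads) lies 2 mm behind it (finger_overhang is the z of the fingertips in the tool frame, in mm); z points along the fingers, y is the line along which they close (so a half turn about z gives the same grasp; the last joint's range is limited). The gripper opens to 85 mm and grips with 20 to 120 N. Pads are 22 mm wide; open, the fingers measure 114 mm over their backs; the gripper's body (76 mm by 85 mm) begins 54 mm behind the grasp point. The pads swing forward as they close: fully open they stand 13 mm farther back than shut.
Start: joints at [1.101, 0.411, -0.013, 1.596, 0.006, 1.134, -0.082], TCP at [244.411, -575.232, 248.297] pointing down, gripper open.
Joint ranges: [-2.95, 2.95], [-0.29, 1.99], [-1.47, 1.44], [0.14, 2.54], [-1.03, 4.17], [0.13, 1.85], [-2.86, 2.86]. Speed limits (rad/s): [2.39, 2.39, 3.01, 3.01, 3.14, 3.14, 3.14].

### API

Orientations are given as a unit quaternion [x, y, z, w].
In Python, from rig import state, grab_frame, camera_info, sign_off, finger_overhang gives the robot as it stands.
- The arm moves only by the shell command python3 -m jog 'ROWS' [OPENING] [FORCE]. ROWS is JSON, one flat list of numbers, 6 for each row, row after row: the shift along the tool's x, y, z scaled (see below), then the turn, a rotation vector about the tool's x, y, z scaled (see below). A call has 1 to 12 rows; each row is the pose to reach, as a shift and turn from the pose commanded when the call began, along the tool's axes at that moment; what a row does not reach only later rows make up. The controller multiplies each number of a shift by 0.25 m and each number of a turn by 1.5 rad. A row lasts 1/10 s, in which the tool goes at most 50 mm and 8.59 degrees, less where a joint would pass 70% of its speed; a pose out of reach is approached as far as the arm can. A call with a number of a shift or a turn outside -1 to 1 is refused whole. A call with a gripper value outside its range is refused whole. OPENING is the opening, from 0 (shut) to 1 (fully open), set as the call begins (- or left out, the last holds). The fingers move at their own pace and stop on an object; FORCE is the grip in N (left out, the last holds). Time passes only in rows, so rows that repeat a pose let the fingers close. It gives the time, the measured TCP pose, the force, the opening and the grip force at its end, in the units of the state.
- state(): the state, without advancing time (a new reading comes with each control period).
- grab_frame(name): name is "side" or "top" or "wrist"; returns (picture, depth): 420x560x3 uint8, red, green, blue; 420x560 float32, mm along the optical axis (not along the pixel's ray), 0 where there is no reading.
- camera_info(name): a dict with "intrinsics" (3x3 intrinsics, pixels), "extrinsics" (4x4, takes a point from camera to world coordinates). Camera axes: x right, y up, looking along -z (the intrinsics and any distortion apply to the point x, -y, -z); pixel columns grow to the right and rows downward; lengths in mm; the calibration is good to about 2 mm. A picture is of the moment at which its call begins: read the wrist's pose just before it. camera_info takes no time and is no camera call; for the wrist camera it gives the pose at the moment of the call.
- sign_off(): hands the job in; it is judged then, once.
The state is a dict: "clock": time; "joint_positions": joint angles; "joint_velocities": joint speeds; "joint_torque": joint torques, N m; "ee_pos": TCP position; "ee_rot": TCP orientation; "contact_force": force on the tool from outside, world axes, zero at the start; "moment": the same for the moment, N m; "width": finger opening in mm; "grip_force": force on a finger pad.
Only numpy, scipy, OpenCV 4.12 (cv2) and the standard library are available. Lean on these libraries where they do the work, as an engineer would, in place of code of your own. Each camera call takes 0.05 s, during which the arm holds its last target. There are 200 camera calls.

### The job

Blow the fume extractor's filter clean from its control box: push the mushroom-headed stop button all the way in, so that the fan is off, and only then press the plain round push button fully in and keep it in for two seconds before letting it spring back. Press gently with the fingertips, touch none of the other controls, and leave the loose things lying about where they are.

Things in the scene. Friction and masses are not known exactly. Their poses are not given: they have to be found in the camera images.
- station: fixed grey control box, 176 mm (its x) by 306 mm (its y), lid 90 mm above the table. Origin: centre of its underside; x away from the robot, y to the left at yaw 0. Set in the lid: a round gauge (68 mm across, 10 mm tall) at its left (+y) end, and six controls on square metal plates, in two rows 70 mm apart, three to a row at 60 mm; which control is where changes from start to start.
- stop_top (a point): top centre of the stop button: the only mushroom-headed control, a domed black head 40 mm across, wider than all the others and the tallest (top 40 mm above the lid when out). This point moves down with it.
- stop (a joint): how far the stop button is pushed in (m): 0 out, 0.008 fully in. It takes about 5 N throughout and stays where it is pushed to; it does not spring back.
- clean_top (a point): top centre of the filter-cleaning button: the plain round flat-topped push button, black, 24 mm across, in a round metal bezel 30 mm across and 6 mm tall; top 18 mm above the lid when out. This point moves down with it.
- clean (a joint): how far the cleaning button is pressed (m): 0 out, 0.006 fully in. Spring return: it starts to move at 1.5 N and is fully in at 4.5 N.
- stop_base: the stop button's fixed mount with the button that it carries; origin on the lid under the button's centre
- clean_base: the cleaning button's fixed mount with the button that it carries; origin on the lid under the button's centre
- start_base: the start button, not to be touched: like the cleaning button but with a square black cap of 26 mm, top 18 mm above the lid; origin on the lid under its centre
- selector_base: selector switch, not to be touched: a black bar handle 30 by 9 mm on a round foot, top 26 mm above the lid; origin on the lid under its centre
- dial_base: suction dial, not to be touched: a round black turning knob with a skirt 36 mm across, a ribbed grip 30 mm across, a white pointer line on its flat top 30 mm above the lid, scale marks round it on its plate; origin on the lid under its centre
- lamp_base: signal lamp, not to be touched: a clear domed lens 24 mm across, top 19 mm above the lid; origin on the lid under its centre
- shield_cup: bystander, to be left alone: copper torch shield cup, a blunt cone 29 mm across and 31 mm tall, standing loose on the control box's lid beside the gauge; origin at the centre of its underside
- nozzle: bystander, to be left alone: small copper torch nozzle, 21 mm across and 24 mm tall, standing loose on the lid near its end; origin at the centre of its underside
- brush: bystander, to be left alone: wooden-backed wire brush, 260 mm long and 28 mm tall, lying on its side on the table along the right-hand (-y) end of the box; origin under its middle
- hammer: bystander, to be left alone: chipping hammer with a coil handle, 250 mm long, its head 145 mm from point to chisel, lying on the table between the robot and the box; origin under its middle
- tin: bystander, to be left alone: round closed tin, 68 mm across and 62 mm tall, standing at the left-hand end of the box; origin at the centre of its underside
- magnet: bystander, to be left alone: flat triangular welding magnet, 100 mm long and 16 mm thick, lying at the left-hand end of the box; origin on its underside
- soapstone: bystander, to be left alone: flat metal marker holder with a white stick, about 125 mm long and 9 mm thick, lying behind the box; origin on its underside
- disc: bystander, to be left alone: rusty steel disc, 72 mm across and 8 mm thick, lying behind the box; origin at the centre of its underside

How it is judged (in metres and radians):
On the way, in this order (a step that is already met when the one before it is completed fails the run):
1. the stop button is all the way in (value of joint stop above 0.0065 m), for 0.1 s.
2. the cleaning button is kept fully in for two seconds (value of joint clean above 0.0045 m and value of joint stop above 0.0065 m), for 1.8 s.
At the end, for the whole second after the job is handed in: The stop button is still in (more than 6.5 of its 8 mm), the cleaning button has sprung back out (less than 1 mm in), and every loose thing is within 10 mm of where it was (value of joint stop above 0.0065 m and value of joint clean below 0.001 m and distance of each of shield_cup, nozzle, brush, hammer, tin, magnet, soapstone, disc from where it was at the start of the episode below 0.01 m); the robot touches nothing.
It fails at once if the cleaning button was pressed while the stop button was still out (value of joint clean above 0.002 m and value of joint stop below 0.006 m).
It fails at once if another control on the box was touched (contact force between any of start_base, selector_base, dial_base, lamp_base and anything else above 1 N).
It fails at once if a button was pressed roughly (over 40 N) (contact force between any of stop_base, clean_base and anything else above 40 N).
It fails at once if the fingers were let down around the stop button to take hold of it (horizontal distance between the grasp point and stop_top below 0.02 m and z of the grasp point in the frame of stop_top below -0.004 m).
It fails at once if a loose thing was shifted, lifted or tipped (more than 15 mm or 0.4 rad) (distance of any of shield_cup, nozzle, brush, hammer, tin, magnet, soapstone, disc from where it was at the start of the episode above 0.015 m or angle between any of shield_cup, nozzle, brush, hammer, tin, magnet, soapstone, disc's own z axis and vertical above 0.4 rad).
It also fails if it takes over 45 s, if anything falls off the work surface, if the arm or the gripper's body presses on something with over 40 N, if the wrist force passes 120 N, or if a joint passes its speed limit or range.

## Working session

There is one attempt and no reset: what is moved stays moved. The work goes in short steps, Python scripts to look and compute and a shell command to move; the robot and the scene stay as the last step left them, time stands still between calls to the robot, and variables do not carry over. Pictures are saved under pics/ and viewed, at most 10 in all, crops included, and the job is handed in when it is done.

```bash
mkdir -p pics
cat > h.py <<'E'
import numpy as np, cv2
from rig import state, grab_frame, camera_info, finger_overhang
def ray(n,u,v,info=None):
    c=info or camera_info(n);K=np.array(c["intrinsics"]);T=np.array(c["extrinsics"])
    d=np.linalg.inv(K)@[u,v,1];d=T[:3,:3]@(d*[1,-1,-1]);return T[:3,3],d
def onz(n,u,v,z,info=None):
    o,d=ray(n,u,v,info);return o+d*(z-o[2])/d[2]
def dep(n,u,v,D,info=None):
    o,d=ray(n,u,v,info);return o+d*D[int(v),int(u)]
E
python3 - <<'E'
from h import *
print(state(),finger_overhang, camera_info("top"))
for n in ["top","side"]:
    p,d=grab_frame(n);cv2.imwrite(f"pics/{n}0.png",p[...,::-1]);np.save(f"pics/{n}0.npy",d)
    print(n,(d>0).mean())
E
```

```text
{'clock': 0.0, 'joint_positions': array([ 1.10082496,  0.41189307, -0.01270842,  1.59706058,  0.00557822,
        1.13431415, -0.08220782]), 'joint_velocities': array([-1.76721923e-05,  1.07320981e-03,  9.40041553e-04,  1.30176290e-04,
        1.76748368e-04,  1.87759211e-03,  1.57061997e-03]), 'joint_torque': array([-3.11123074e-06, -6.00634861e+01,  6.82208631e-01, -2.99411827e+01,
        1.37815444e-02,  1.05102675e-02,  2.02985063e-05]), 'ee_pos': array([ 244.18377782, -574.80151044,  247.45055852]), 'ee_rot': array([ 9.79889469e-01,  1.99539360e-01, -2.11553625e-04, -7.92167758e-04]), 'contact_force': array([-0.31992198, -0.09966689, -0.1151705 ]), 'moment': array([ 0.0242287 , -0.01741528,  0.02811287]), 'grip_force': 0.0, 'width': 85.10702381968869} 17.0 {'intrinsics': array([[425.9554695 ,   0.        , 273.20261371],
       [  0.        , 425.9554695 , 212.46293639],
       [  0.        ,   0.        ,   1.        ]]), 'extrinsics': array([[-1.97212256e-02,  9.87155322e-01, -1.58541612e-01,
         4.42544802e+02],
       [-9.99803871e-01, -1.97594718e-02,  1.33523294e-03,
         5.11448241e+01],
       [-1.81461620e-03,  1.58536850e-01,  9.87351394e-01,
         9.20330524e+02],
       [ 0.00000000e+00,  0.00000000e+00,  0.00000000e+00,
         1.00000000e+00]])}
top 0.9960119047619047
side 0.9959608843537415
```

View pics/top0.png

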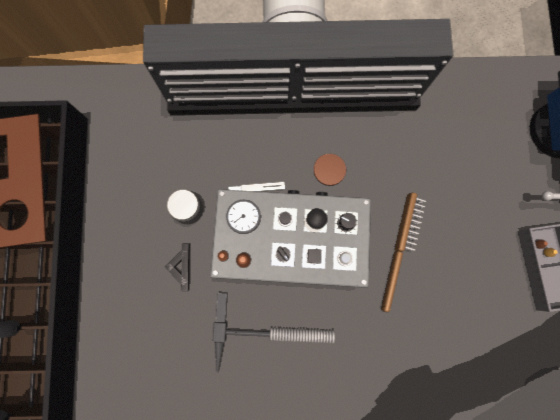

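View pics/side0.png

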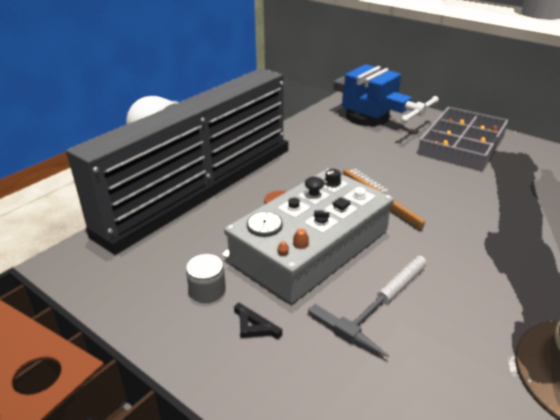

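Run:
```python
from h import *
p=cv2.imread("pics/top0.png");d=np.load("pics/top0.npy")
cv2.imwrite("pics/crop0.png",cv2.resize(p[185:290,205:380],None,fx=4,fy=4,interpolation=cv2.INTER_CUBIC))
ci=camera_info("top")
# point cloud heights
K=ci["intrinsics"];T=ci["extrinsics"]
v,u=np.mgrid[:420,:560]
P=np.stack([(u-K[0,2])/K[0,0],-(v-K[1,2])/K[1,1],-np.ones(u.shape)],-1)*d[...,None]
W=P@T[:3,:3].T+T[:3,3]
for n,(a,b) in dict(clean=(285,218),stop=(317,217),dial=(347,221),sel=(283,254),start=(314,256),lamp=(345,258)).items():
    s=np.s_[b-14:b+15,a-14:a+15]; z=W[s][...,2]; lid=np.median(z)
    m=(p[s].max(-1)<60)
    print(n,"lid",lid.round(1),"zmax",np.percentile(z,99).round(1))
    for h in (10,25):
        k=z>lid+h
        if k.sum()>5:
            q=W[s][k]; print("   >",h,k.sum(),q.mean(0).round(1),(q.max(0)-q.min(0)).round(1))
print(W[235,260],W[240,228],W[330,240],W[330,100])
```

```text
clean lid 91.0 zmax 110.1
   > 10 124 [557.7  27.9 140.3] [131.3  35.2 817.2]
stop lid 92.0 zmax 131.2
   > 10 350 [555.5 -30.9 137.8] [135.  102.9 806.1]
   > 25 347 [555.6 -30.9 138. ] [135.  102.9 802.6]
dial lid 91.4 zmax 122.5
   > 10 241 [550.  -88.5 130.8] [127.2 158.  818.9]
   > 25 203 [550.6 -89.2 135.2] [125.  158.  803.7]
sel lid 91.2 zmax 117.5
   > 10 158 [492.8  33.  114.5] [ 63.8  29.9 819. ]
   > 25 26 [488.4  31.8 148.2] [ 60.9  27.2 804.1]
start lid 91.3 zmax 110.5
   > 10 195 [487.4 -24.9 124.5] [ 58.8  90.6 816.4]
lamp lid 91.2 zmax 109.4
   > 10 118 [482.8 -84.8 113.1] [ 51.9 148.1 818.6]
[531.84353049  76.78402177  88.76752869] [523.21440108 139.50068823  89.27358926] [344.0178676  123.12299813  15.93111973] [347.72687439 419.06433422  -2.79461614]
```

View pics/crop0.png

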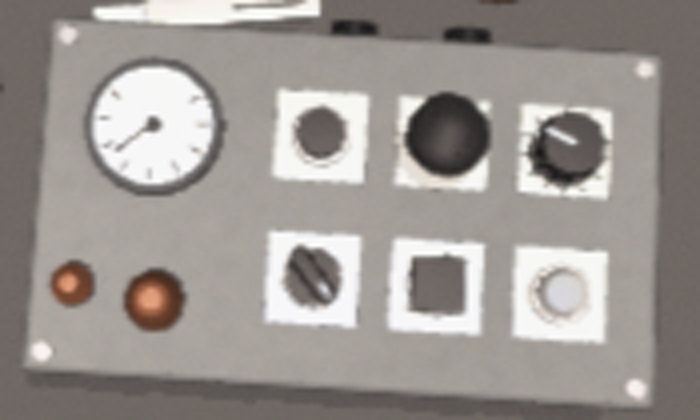

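The crop shows the round cleaning button at the back left (crop 320,133), the mushroom stop at the back middle (447,134) and the dial at the back right (570,145). In front are the selector, the square start button and the lamp.

```bash
cat > m.py <<'E'
from h import *
from scipy.spatial.transform import Rotation as R
for cam in ["top","side"]:
    p=cv2.imread(f"pics/{cam}0.png");d=np.load(f"pics/{cam}0.npy");ci=camera_info(cam)
    K=ci["intrinsics"];T=ci["extrinsics"];v,u=np.mgrid[:420,:560]
    W=(np.stack([(u-K[0,2])/K[0,0],-(v-K[1,2])/K[1,1],-np.ones(u.shape)],-1)*d[...,None])@T[:3,:3].T+T[:3,3]
    for n,c,lo,hi,r in [("clean",(557,28),104,112,20),("stop",(557,-32),120,136,26),("dial",(552,-92),116,126,24),("start",(487,-29),104,112,22)]:
        k=(abs(W[...,:2]-c).max(-1)<r)&(W[...,2]>lo)&(W[...,2]<hi)
        q=W[k]; print(cam,n,k.sum(),"mean",q.mean(0).round(1),"mid",((q.max(0)+q.min(0))/2).round(1),"ext",np.ptp(q,axis=0).round(1),"z95",np.percentile(q[:,2],95).round(1))
s=state();Rt=R.from_quat(s["ee_rot"]);print(Rt.as_matrix().round(3),s["ee_pos"])
E
python3 m.py
```

```text
top clean 116 mean [562.7  26.8 107.6] mid [562.9  26.6 107.3] ext [21.9 21.3  6.5] z95 109.9
top stop 340 mean [557.3 -32.2 126.6] mid [558.3 -32.6 126.4] ext [38.5 38.2 12.1] z95 130.2
top dial 203 mean [552.8 -91.9 119.4] mid [552.1 -91.8 119.9] ext [30.8 30.1  7.8] z95 122.1
top start 190 mean [488.3 -26.5 107.9] mid [488.7 -26.7 107.8] ext [25.4 25.6  7. ] z95 110.1
side clean 92 mean [561.9  30.3 109. ] mid [563.   28.6 108. ] ext [23.8 24.6  7.8] z95 111.7
side stop 210 mean [553.9 -26.4 128. ] mid [557.  -29.8 127. ] ext [39.2 36.9 13.8] z95 132.6
side dial 124 mean [551.2 -89.3 121.5] mid [552.  -91.5 121. ] ext [30.5 33.9  9.4] z95 124.3
side start 144 mean [487.  -23.8 109.1] mid [487.8 -26.2 108. ] ext [27.7 31.2  7.8] z95 111.5
[[ 0.92   0.391 -0.001]
 [ 0.391 -0.92   0.001]
 [-0.    -0.001 -1.   ]] [ 244.21876673 -574.86264945  247.53855191]
```

```bash
python3 -m jog '[0.12,-0.09,0,0,0,0.04, 0.27,-0.2,0,0,0,0.08, 0.42,-0.315,0,0,0,0.12, 0.57,-0.43,0,0,0,0.17, 0.72,-0.54,0,0,0,0.22, 0.86,-0.65,0,0,0,0.27, 1,-0.752,0,0,0,0.327, 1,-0.752,0,0,0,0.327, 1,-0.752,0,0,0,0.327]' 0 20
cat > w.py <<'E'
import sys
from h import *
from scipy.spatial.transform import Rotation as R
s=state();Rt=R.from_quat(s["ee_rot"])
t=np.array(eval(sys.argv[1]))
print("yaw",np.arctan2(*Rt.as_matrix()[[1,0],0]),"tilt",Rt.as_matrix()[:,2].round(4),"pos",s["ee_pos"].round(1),"F",s["contact_force"].round(2),"w",s["width"],s["clock"])
print("row",(Rt.inv().apply(t-s["ee_pos"])/250).round(4))
E
python3 w.py 558,-31.5,220
```

```text
clock: 1.0
ee_pos: [401.4, -303.5, 248.2]
ee_rot: [0.999, -0.043, -0.0, -0.0]
contact_force: [-0.2, -1.0, 0.0]
width: -0.2
grip_force: 0.0
yaw -0.08528240656255368 tilt [-4.e-04  0.e+00 -1.e+00] pos [ 401.4 -303.5  248.2] F [-0.2  -0.97  0.02] w -0.15069488598739816 1.0
row [ 0.5316 -1.1375  0.1124]
```

```bash
python3 -m jog '[0.08,-0.14,0,0,0,0, 0.16,-0.3,0,0,0,0, 0.25,-0.46,0,0,0,0, 0.34,-0.64,0,0,0,0, 0.42,-0.8,0,0,0,0, 0.48,-0.92,0,0,0,0, 0.53,-1,0,0,0,0, 0.53,-1,0,0,0,0]'
python3 -m jog '[0,-0.07,0.05,0,0,0, 0,-0.137,0.112,0,0,0, 0,-0.137,0.112,0,0,0, 0,-0.137,0.112,0,0,0]'
python3 w.py 558,-31.5,160
python3 - <<'E'
from h import *
ci=camera_info("wrist");p,d=grab_frame("wrist");cv2.imwrite("pics/w1.png",p[...,::-1]);np.save("pics/w1.npy",d)
K=ci["intrinsics"];T=ci["extrinsics"];v,u=np.mgrid[:420,:560]
W=(np.stack([(u-K[0,2])/K[0,0],-(v-K[1,2])/K[1,1],-np.ones(u.shape)],-1)*d[...,None])@T[:3,:3].T+T[:3,3]
for n,c,lo,hi,r in [("clean",(562,28),104,112,20),("stop",(557,-32),112,136,26),("dial",(552,-92),116,126,24),("start",(487,-29),104,112,22)]:
    k=(abs(W[...,:2]-c).max(-1)<r)&(W[...,2]>lo)&(W[...,2]<hi); q=W[k]
    if k.sum()>20: print(n,k.sum(),"mid",((q.max(0)+q.min(0))/2).round(1),"ext",np.ptp(q,axis=0).round(1),"z95",np.percentile(q[:,2],95).round(1))
E
```

```text
clock: 1.8
ee_pos: [556.4, -65.1, 247.8]
ee_rot: [0.999, -0.043, -0.0, -0.001]
contact_force: [-0.4, -0.1, -0.1]
width: -0.1
grip_force: 0.0
clock: 2.2
ee_pos: [557.8, -35.1, 220.2]
ee_rot: [0.999, -0.045, -0.0, 0.001]
contact_force: [0.7, -1.4, 0.6]
width: -0.0
grip_force: 0.0
yaw -0.08999391692745462 tilt [-0.001 -0.001 -1.   ] pos [557.8 -35.1 220.2] F [ 0.72 -1.37  0.61] w -0.04805077962994564 2.2
row [-2.000e-04 -1.480e-02  2.407e-01]
clean 641 mid [563.3  26.7 107.2] ext [23.6 23.5  6.2] z95 109.0
stop 1981 mid [558.1 -32.9 124.1] ext [39.9 39.1 15. ] z95 129.9
dial 1164 mid [553.2 -92.7 119.2] ext [32.7 32.5  6.3] z95 121.1
```

View pics/w1.png

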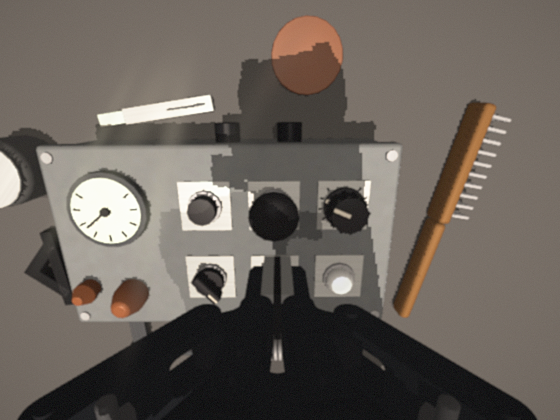

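The wrist view agrees with the first measurements: stop head at (273,216), cleaning button at (204,209), both clear. Now I'll go down over the stop button.

```bash
python3 -m jog '[0,-0.01,0.06,0,0,0, 0,-0.01,0.14,0,0,0, 0,-0.01,0.21,0,0,0, 0,-0.01,0.25,0,0,0, 0,-0.01,0.272,0,0,0, 0,-0.01,0.272,0,0,0, 0,-0.01,0.272,0,0,0]'
python3 w.py 558.1,-32.5,139
```

```text
clock: 2.95
ee_pos: [558.9, -30.8, 153.0]
ee_rot: [0.999, -0.044, 0.001, 0.0]
contact_force: [-0.1, 0.2, -0.3]
width: 0.3
grip_force: 0.0
yaw -0.08898318364030693 tilt [ 1.1e-03 -1.0e-04 -1.0e+00] pos [558.9 -30.8 153. ] F [-0.14  0.17 -0.25] w 0.34199930968909487 2.95
row [-0.0026  0.0069  0.0562]
```

```bash
python3 -m jog '[0,0.003,0.008,0,0,0, 0,0.003,0.014,0,0,0, 0,0.003,0.018,0,0,0, 0,0.003,0.022,0,0,0, 0,0.003,0.026,0,0,0, 0,0.003,0.03,0,0,0, 0,0.003,0.034,0,0,0, 0,0.003,0.038,0,0,0, 0,0.003,0.042,0,0,0, 0,0.003,0.045,0,0,0]'
python3 w.py 558.1,-32.5,139
```

```text
clock: 3.95
ee_pos: [558.4, -31.3, 141.0]
ee_rot: [0.999, -0.044, 0.0, 0.0]
contact_force: [-1.0, -0.1, 5.0]
width: -0.2
grip_force: 2.4
yaw -0.0886105492740712 tilt [ 2.e-04 -0.e+00 -1.e+00] pos [558.4 -31.3 141. ] F [-0.96 -0.07  5.05] w -0.1823325793233546 3.95
row [-0.0007  0.005   0.008 ]
```

In contact at 5 N and pushing. I'll carry on in small steps until the force rises.

```bash
python3 -m jog '[0,0,0.003,0,0,0, 0,0,0.006,0,0,0, 0,0,0.008,0,0,0, 0,0,0.008,0,0,0]'; python3 -m jog '[0,0,0.002,0,0,0, 0,0,0.004,0,0,0, 0,0,0.004,0,0,0]'
```

```text
clock: 4.35
ee_pos: [558.3, -31.3, 139.0]
ee_rot: [0.999, -0.044, 0.0, -0.0]
contact_force: [-0.1, -0.1, 4.1]
width: 0.0
grip_force: 1.8
clock: 4.65
ee_pos: [558.5, -31.3, 138.7]
ee_rot: [0.999, -0.044, 0.0, 0.0]
contact_force: [-2.7, -0.4, 11.3]
width: -0.1
grip_force: 5.1
```

```bash
python3 -m jog '[0,0,0.003,0,0,0, 0,0,0.003,0,0,0, 0,0,0.003,0,0,0]'; python3 -m jog '[0,0,-0.04,0,0,0, 0,0,-0.1,0,0,0, 0,0,-0.16,0,0,0, 0,0,-0.16,0,0,0]'; python3 w.py 563.2,27,185
python3 - <<'E'
from h import *
ci=camera_info("wrist");p,d=grab_frame("wrist")
K=ci["intrinsics"];T=ci["extrinsics"];v,u=np.mgrid[:420,:560]
W=(np.stack([(u-K[0,2])/K[0,0],-(v-K[1,2])/K[1,1],-np.ones(u.shape)],-1)*d[...,None])@T[:3,:3].T+T[:3,3]
for n,c,lo,hi,r in [("clean",(562,28),104,112,20),("stop",(557,-32),106,136,26)]:
    k=(abs(W[...,:2]-c).max(-1)<r)&(W[...,2]>lo)&(W[...,2]<hi); q=W[k]
    if k.sum()>20: print(n,k.sum(),"mid",((q.max(0)+q.min(0))/2).round(1),"ext",np.ptp(q,axis=0).round(1),"z95",np.percentile(q[:,2],95).round(1))
E
```

```text
clock: 4.95
ee_pos: [558.5, -31.3, 138.6]
ee_rot: [0.999, -0.044, 0.001, 0.0]
contact_force: [-4.6, -0.4, 16.0]
width: -0.1
grip_force: 7.9
clock: 5.35
ee_pos: [559.3, -31.3, 178.8]
ee_rot: [0.999, -0.044, 0.001, -0.0]
contact_force: [0.3, 0.9, 0.2]
width: -0.0
grip_force: 0.0
yaw -0.08875271313689749 tilt [ 0.0028 -0.     -1.    ] pos [559.3 -31.3 178.8] F [0.34 0.87 0.18] w -0.0416495174202886 5.35
row [-0.0049 -0.2335 -0.0246]
clean 885 mid [563.2  26.6 106.9] ext [23.4 23.9  5.9] z95 108.9
stop 2414 mid [559.2 -33.  116.1] ext [37.7 39.8 15.3] z95 121.9
```

The stop top has gone from 129.9 to 121.9 mm, so it is fully in. Next is the cleaning button: top at about 108.5 mm, contact at TCP z of about 125.5, fully in at about 119.5.

```bash
python3 -m jog '[0,-0.08,0,0,0,0, 0,-0.16,0,0,0,0, 0,-0.22,0,0,0,0, -0.005,-0.233,0,0,0,0, -0.005,-0.233,0.06,0,0,0, -0.005,-0.233,0.12,0,0,0, -0.005,-0.233,0.17,0,0,0, -0.005,-0.233,0.188,0,0,0, -0.005,-0.233,0.188,0,0,0, -0.005,-0.233,0.188,0,0,0]'; python3 w.py 563.2,26.8,119.5
```

```text
clock: 6.4
ee_pos: [562.5, 26.7, 130.6]
ee_rot: [0.999, -0.044, 0.0, -0.0]
contact_force: [-0.2, -0.1, 0.7]
width: -0.4
grip_force: 0.0
yaw -0.0888940616049579 tilt [ 4.e-04 -0.e+00 -1.e+00] pos [562.5  26.7 130.6] F [-0.21 -0.14  0.7 ] w -0.3540316824470583 6.4
row [ 0.0028 -0.0007  0.0445]
```

```bash
python3 -m jog '[0,0,0.01,0,0,0, 0,0,0.018,0,0,0, 0,0,0.024,0,0,0, 0,0,0.03,0,0,0, 0,0,0.036,0,0,0, 0,0,0.041,0,0,0, 0,0,0.045,0,0,0, 0,0,0.047,0,0,0, 0,0,0.047,0,0,0]'
```

```text
clock: 7.3
ee_pos: [562.4, 26.8, 119.1]
ee_rot: [0.999, -0.044, 0.0, 0.0]
contact_force: [-2.4, -1.1, 8.1]
width: 0.2
grip_force: 3.8
```

```bash
python3 -m jog '[0,0,0.001,0,0,0,0,0,0.001,0,0,0,0,0,0.001,0,0,0,0,0,0.001,0,0,0,0,0,0.001,0,0,0,0,0,0.001,0,0,0,0,0,0.001,0,0,0,0,0,0.001,0,0,0,0,0,0.001,0,0,0,0,0,0.001,0,0,0,0,0,0.001,0,0,0]'
python3 -m jog '[0,0,0,0,0,0,0,0,0,0,0,0,0,0,0,0,0,0,0,0,0,0,0,0,0,0,0,0,0,0,0,0,0,0,0,0,0,0,0,0,0,0,0,0,0,0,0,0,0,0,0,0,0,0]'
python3 -m jog '[0,0,-0.04,0,0,0, 0,0,-0.12,0,0,0, 0,0,-0.24,0,0,0, 0,0,-0.38,0,0,0, 0,0,-0.45,0,0,0, 0,0,-0.45,0,0,0, 0,0,-0.45,0,0,0]'
python3 - <<'E'
from h import *
for n in ["wrist","top"]:
  ci=camera_info(n);p,d=grab_frame(n);cv2.imwrite(f"pics/{n}9.png",p[...,::-1])
  if n=="top": break
  K=ci["intrinsics"];T=ci["extrinsics"];v,u=np.mgrid[:420,:560]
  W=(np.stack([(u-K[0,2])/K[0,0],-(v-K[1,2])/K[1,1],-np.ones(u.shape)],-1)*d[...,None])@T[:3,:3].T+T[:3,3]
  for n,c,lo,hi,r in [("clean",(562,28),98,112,20),("stop",(557,-32),106,136,26)]:
    k=(abs(W[...,:2]-c).max(-1)<r)&(W[...,2]>lo)&(W[...,2]<hi); q=W[k]
    print(n,k.sum(),"z95",np.percentile(q[:,2],95).round(1))
E
```

```text
clock: 8.4
ee_pos: [562.4, 26.8, 119.1]
ee_rot: [0.999, -0.044, 0.0, 0.0]
contact_force: [-3.6, -0.4, 9.0]
width: -0.2
grip_force: 4.7
clock: 9.3
ee_pos: [562.4, 26.8, 119.1]
ee_rot: [0.999, -0.044, 0.0, 0.0]
contact_force: [-2.2, 0.1, 9.8]
width: 0.3
grip_force: 4.7
clock: 10.0
ee_pos: [561.9, 26.8, 230.6]
ee_rot: [0.999, -0.044, -0.0, 0.0]
contact_force: [-0.6, -0.3, -0.9]
width: 0.1
grip_force: 0.0
clean 634 z95 109.1
stop 1759 z95 122.0
```

View pics/wrist9.png

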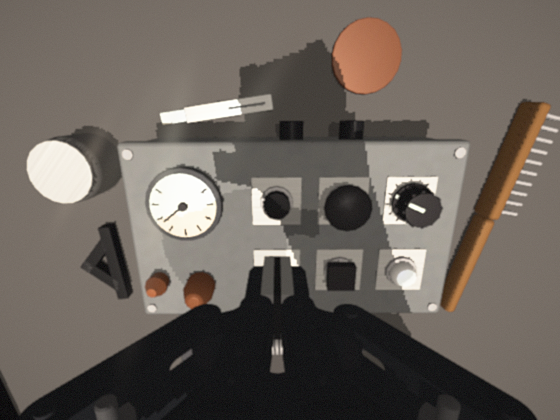

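The last view shows the stop button in (348,207, top at 122.0 mm) and the cleaning button back out (277,205, top at 109.1 mm). The loose things in view haven't moved.

```bash
python3 -c "from rig import sign_off; print(sign_off())"
```

```text
the job is handed in; nothing more can be done
None
```

I pushed the stop button fully in, then held the cleaning button in for just over two seconds and let it spring back; the highest force read after a move was 16 N, nothing else was touched that I could see, and the job is handed in (no verdict returned).

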